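Unhook the keyhole-hung bottle caddy and set it in the cleaning tray

ROBOT

A 6-joint arm with a two-finger parallel gripper is mounted at the origin on the work surface. World frame = base frame: x ahead of the robot, y to its left, z up, the work surface at z = 0. Lengths are in m, angles in rad, forces in N, time in s.
With the tool pointing down it reaches from about 0.375 to 0.9 m from the base axis. Payload 3.1 kg.
Tool frame: the origin (TCP) lies at the centre of the arm's flange, where the gripper is bolted on; the fingertips stand 182 mm ahead of it and the grasp point (between the pads) lies 164 mm ahead of it; z points along the fingers, y is the line along which they close (so a half turn about z gives the same grasp; the last joint's range is limited). The gripper opens to 87 mm and grips with 3 to 60 N. Pads are 19 mm wide; open, the fingers measure 117 mm over their backs; the gripper's body (75 mm by 190 mm) begins 51 mm behind the grasp point.
Start: joints at [-1.474, 0.527, 1.433, -0, 1.181, -0.178], TCP at [0.17, -0.601, 0.405] pointing down, gripper open.
Joint ranges: [-3.08, 3.08], [-0.75, 2.2], [0.22, 2.44], [-1.43, 4.57], [0, 2.65], [-2.85, 2.85]. Speed limits (rad/s): [2.79, 2.79, 3.14, 3.14, 3.14, 3.14].

INTERFACE

Orientations are given as a unit quaternion [x, y, z, w].
In Python, from rig import * gives the robot as it stands.
- The arm moves only by the tool move_arm, never from a script. Its argument "commands" is a list that holds one entry, the list of rows, each a list of 6 numbers: the shift along the tool's x, y, z in units of 40 mm (1.0 is 40 mm), then the turn, a rotation vector about the tool's x, y, z in rad. A call has 1 to 12 rows; each row is the pose to reach, as a shift and turn from the pose commanded when the call began, along the tool's axes at that moment; what a row does not reach only later rows make up. A row lasts 1/8 s, in which the tool goes at most 62.5 mm and 10.7 degrees, less where a joint would pass 70% of its speed; a pose out of reach is approached as far as the arm can. A call with a gripper value outside its range is refused whole. "claw" is the closure, from -1 (fully open) to 1 (shut), so that 0 is half open, set as the call begins (left out, the last holds). The fingers move at their own pace and stop on an object; "squeeze" is the grip in N (left out, the last holds). Time passes only in rows, so rows that repeat a pose let the fingers close. It gives the time, the measured TCP pose, the force, the opening and the grip force at its end, in the units of the state.
- get_obs(): the state, without advancing time (a new reading comes with each control period).
- camera(name): name is "scene" or "top"; returns a dict with "pixels" (400x640x3 uint8, blue, green, red), "range_z" (400x640 float32, m along the optical axis (not along the pixel's ray), 0 where there is no reading), "camera_matrix" (3x3 intrinsics, pixels), "D" ([k1, k2, p1, p2, k3] as OpenCV has them; the pictures are not rectified), "extrinsics" (4x4, takes a point from world to camera coordinates). Camera axes: x right, y up, looking along -z (the intrinsics and any distortion apply to the point x, -y, -z); pixel columns grow to the right and rows downward; lengths in m; the calibration is good to about 2 mm. A picture is of the moment at which its call begins.
- hand_in(): hands the job in; it is judged then, once.
The state is a dict: "time": time; "q": joint angles; "joint_velocities": joint speeds; "joint_torque": joint torques, N m; "position": TCP position; "tool_rot": TCP orientation; "ft_force": force on the tool from outside, world axes, zero at the start; "moment": the same for the moment, N m; "grip_width": finger opening in m; "grip_force": force on a finger pad.
Only numpy, scipy, OpenCV 4.12 (cv2) and the standard library are available. Lean on these libraries where they do the work, as an engineer would, in place of code of your own. Each camera call takes 0.05 s, during which the arm holds its last target. There are 200 camera calls.

TASK

The empty blue bottle caddy hangs by two keyholes on the two screws of the beige stand. Without forcing it, lift it until the screw heads sit in the wide holes, pull it straight off the screws, and set it down upright, flat on the floor of the aluminium cleaning tray; do not drop it. Do not knock over the two oil bottles.

Things in the scene. Friction and masses are not known exactly. Their poses are not given: they have to be found in the camera images.
- caddy: Loose dark blue bottle caddy, 0.3 kg: upright back plate 130 mm wide (y), 155 high (z), 5 thick, two keyholes, and at its foot an open bin reaching 75 mm ahead of the back face (walls 35 mm high, flat underside: it stands by itself). Origin: back face, middle of its lower edge; z up, x from the plate to the bin's front. Hung, it has about 3 mm of play and may lean 0.05 rad.
- caddy_grip (a point): Point in the bare aluminium grip rail along the caddy's top edge, 5 mm below its top (caddy x 6, y 0, z 150 mm); axes as the caddy. The rail is 130 mm wide, 30 high (caddy z 125 to 155) and 12 thick (x 0 to 12), both faces free for fingers from above that close along the caddy's x.
- caddy_foot (a point): Centre of the caddy's underside (caddy x 37.5, y 0, z 0 mm); axes as the caddy.
- keyhole0 (a point): Centre of the wide hole (24 x 24 mm) of the caddy's keyhole at caddy y -35 mm: z 68 mm, mid-thickness of the plate. From the hole a slot 11 mm wide runs up to caddy z 104. As hung the screws are at the tops of the slots (axes at caddy z 100), so the caddy must rise 32 mm (28 to 36) for the heads to pass.
- keyhole1 (a point): The same for the keyhole at caddy y +35 mm.
- stand: Beige stand fixed to the bench: upright board 160 mm wide, 158 high, 10 thick, a foot behind it. Origin: on the bench below the middle of its front face; z up, x out of that face, away from the robot within 0.35 rad: so the caddy comes off. The caddy hangs there parallel to it, origin 1 mm off the face and 50 mm above the bench; its rail is 17 to 47 mm above the board's top.
- screw0 (a point): Centre of the head of the screw at stand y -35 mm, 10.5 mm in front of the face, 150 mm above the bench. Screws: shank 8 mm in diameter; head 16 mm in diameter, from 8 to 13 mm in front of the face.
- screw1 (a point): The same for the screw at stand y +35 mm.
- tray: Aluminium open cleaning tray fixed on the bench, 190 mm (x) by 230 mm (y) outside, walls 5 mm thick and 25 mm high, floor 5 mm thick. Origin: centre of its underside, on the bench; z up.
- tray_in (a point): Centre of the top of the tray's inner floor, 5 mm above the bench; axes as the tray.
- bottle_mid: Loose amber oil bottle, white cap, 42 mm diameter, 100 mm high, standing between stand and tray; origin at the centre of its underside.
- bottle_far: Loose dark red oil bottle, black cap, 44 mm diameter, 110 mm high, standing farther out on the bench, midway between left and right; origin at the centre of its underside.
There are look-alikes about, which are no part of the job. What is shaped like the stand but turquoise is not meant.

How it is judged:
By the outcome, as a careful person would: the job done as asked, in the order asked, and still so for the second after the job is handed in, with the robot touching nothing.
It also fails if it takes over 45 s, if anything falls off the work surface, if the arm or the gripper's body presses on something with over 40 N, if the wrist force passes 120 N, or if a joint passes its speed limit or range.

## Working session

There is one attempt and no reset: what is moved stays moved. The work goes in short steps, Python scripts to look and compute and a tool call to move; the robot and the scene stay as the last step left them, time stands still between calls to the robot, and variables do not carry over. Pictures are saved under pics/ and viewed, at most 10 in all, crops included, and the job is handed in when it is done.

Besides the shell and the picture viewer there is one more tool, called after "Request:" as a command line: name --argument value ..., lists and objects as JSON in quotes. move_arm: Moves the arm, as the interface text tells. Its arguments: {"type":"object","properties":{"commands":{"type":"array","items":{"type":"array","items":{"type":"array","items":{"type":"number"}}}},"claw":{"type":"number"},"squeeze":{"type":"number"}},"required":["commands"]}

```bash
mkdir -p pics; ls; cat > h.py <<'E'
import sys; sys.path.insert(0,'.')
from rig import *
import numpy as np, cv2
from scipy.spatial.transform import Rotation as R
def cloud(c):
    h,w=c["range_z"].shape
    u,v=np.meshgrid(np.arange(w),np.arange(h))
    p=cv2.undistortPoints(np.stack([u,v],-1).reshape(-1,1,2).astype(np.float64),np.array(c["camera_matrix"]),np.array(c["D"])).reshape(h,w,2)
    z=c["range_z"].astype(float)
    P=np.stack([p[...,0]*z,-p[...,1]*z,-z],-1)
    E=np.array(c["extrinsics"]); 
    return (P-E[:3,3])@E[:3,:3]
E
python3 - <<'E'
from h import *
o=get_obs();print({k:np.round(v,3) for k,v in o.items()})
for n in("scene","top"):
    c=camera(n);cv2.imwrite(f"pics/{n}0.png",c["pixels"]);np.savez(f"{n}0.npz",P=cloud(c),px=c["pixels"],z=c["range_z"])
    E=np.array(c["extrinsics"]);print(n,-E[:3,:3].T@E[:3,3])
E
```

```text
pics
{'time': np.float64(0.0), 'q': array([-1.474,  0.528,  1.434,  0.   ,  1.181, -0.179]), 'joint_velocities': array([-0.002,  0.001, -0.   , -0.001,  0.   , -0.002]), 'joint_torque': array([ -0.   , -44.004, -17.659,   0.063,   0.058,  -0.   ]), 'position': array([ 0.17 , -0.601,  0.404]), 'tool_rot': array([ 0.991,  0.137,  0.   , -0.001]), 'ft_force': array([-0.395,  0.174, -0.198]), 'moment': array([-0.057, -0.035, -0.017]), 'grip_force': np.float64(0.0), 'grip_width': np.float64(0.087)}
scene [1.01994617 0.81536976 0.78979244]
top [0.39439117 0.06217012 1.38409025]
```

View pics/scene0.png

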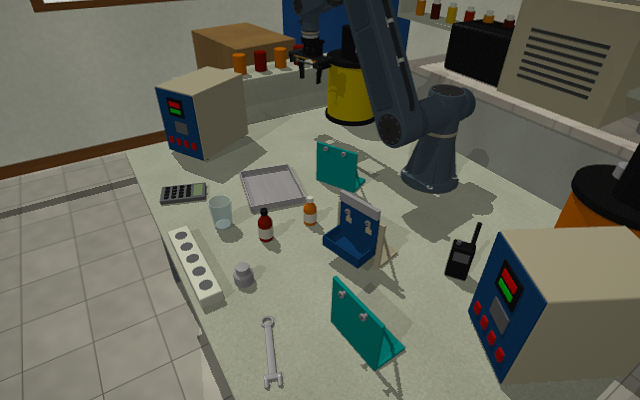

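View pics/top0.png

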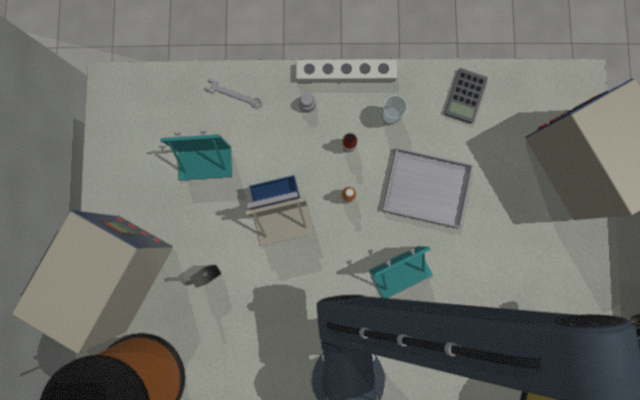

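The caddy hangs at scene (352,228) / top (275,195). The tray is at top (427,187), the amber bottle at (349,195), the dark red one at (350,142), and turquoise decoys at top (200,155) and (402,270).

```bash
python3 - <<'E'
from h import *
for n,boxes in (("top",{"caddy":(235,165,325,250),"tray":(372,140,480,235),"mid":(335,180,365,210),"far":(335,128,365,158)}),("scene",{"caddy":(318,185,390,275),"tray":(232,160,312,216),"mid":(298,192,322,230),"far":(254,205,278,245)})):
    d=np.load(f"{n}0.npz");P=d["P"];px=d["px"];z=d["z"]
    for k,(a,b,c,e) in boxes.items():
        Q=P[b:e,a:c].reshape(-1,3);C=px[b:e,a:c].reshape(-1,3).astype(int);ok=z[b:e,a:c].ravel()>0
        Q=Q[ok];C=C[ok]
        if k=="caddy":
            m=(Q[:,2]>.17)&(Q[:,2]<.23)&(np.ptp(C,axis=1)<40)
            if n=="scene": m&=Q[:,2]>.18
            print(n,"rail z pct",np.percentile(Q[m][:,2],[5,50,95,100]))
            (cx,cy),s,an=cv2.minAreaRect(Q[m][:,:2].astype(np.float32));print("rail",m.sum(),cx,cy,s,an, Q[m].mean(0))
            w,v=np.linalg.eigh(np.cov(Q[m][:,:2].T));print("long axis",v[:,1])
            m=(C[:,0]-C[:,2]>30)&(Q[:,2]>.03)
            print("blue",m.sum(),cv2.minAreaRect(Q[m][:,:2].astype(np.float32)),np.percentile(Q[m][:,2],[1,50,99]))
            # plate plane from blue high points
            m&=(Q[:,2]>.11)
            if m.sum()>30:
                X=Q[m]-Q[m].mean(0);print("plate normal",np.linalg.svd(X)[2][2],Q[m].mean(0),m.sum())
        elif k=="tray":
            for lo,hi in((.018,.04),(.0,.012)):
                m=(Q[:,2]>lo)&(Q[:,2]<hi); print(n,"tray",lo,m.sum(),cv2.minAreaRect(Q[m][:,:2].astype(np.float32)),np.median(Q[m][:,2]))
        else:
            m=Q[:,2]>.02;t=Q[:,2]>Q[:,2].max()-.012
            print(n,k,m.sum(),cv2.minAreaRect(Q[m][:,:2].astype(np.float32)),"top",Q[t].mean(0))
E
```

```text
top rail z pct [0.17774492 0.20485008 0.20880718 0.21214348]
rail 320 0.49952900409698486 0.20011770725250244 (0.01323795411735773, 0.12966032326221466) 13.64604377746582 [0.49845985 0.19962176 0.20108572]
long axis [-0.22538485  0.97426981]
blue 680 ((0.5433871746063232, 0.20983651280403137), (0.0440177321434021, 0.1271437257528305), 12.050336837768555) [0.04891874 0.056239   0.08828674]
top tray 0.018 567 ((0.5506174564361572, -0.23490285873413086), (0.23258738219738007, 0.1910616010427475), 76.79359436035156) 0.024725565286954486
top tray 0.0 7082 ((0.5554518699645996, -0.23449717462062836), (0.32327789068222046, 0.2808520793914795), 89.6971206665039) 0.0040033601866430076
top mid 192 ((0.5283058881759644, -0.0001446213573217392), (0.039486728608608246, 0.041653167456388474), 88.11988067626953) top [ 0.5282077  -0.00090072  0.10009884]
top far 227 ((0.6794754266738892, -0.005447797477245331), (0.04137830436229706, 0.04225438833236694), 45.74517059326172) top [ 0.6808554  -0.00439175  0.11094635]
scene rail z pct [0.18168637 0.19631666 0.20503938 0.20591618]
rail 447 0.501573503017
[... 315 characters left out ...]
 normal [-0.97308244 -0.23022234  0.01040411] [0.49815972 0.2027846  0.14138683] 478
scene tray 0.018 316 ((0.5645608305931091, -0.18338678777217865), (0.3473891615867615, 0.190975159406662), 77.0270004272461) 0.02208106956224991
scene tray 0.0 2030 ((0.5518536567687988, -0.2597423791885376), (0.3572344183921814, 0.3130950331687927), 59.70553970336914) 0.003280859560778656
scene mid 294 ((0.5111052393913269, -0.05576418340206146), (0.1642606258392334, 0.040076542645692825), 70.1323471069336) top [0.53196624 0.00182122 0.09532546]
scene far 370 ((0.6638805866241455, -0.060344062745571136), (0.16760122776031494, 0.044893454760313034), 71.0354995727539) top [ 0.68420001 -0.00256653  0.10707949]
```

```bash
cat >> h.py <<'E'
def rel(x,y,z,yaw,p=None,q=None):
    """row reaching TCP (x,y,z), tool down with tool y at world angle yaw"""
    o=get_obs(); p=o["position"] if p is None else p; q=R.from_quat(o["tool_rot"] if q is None else q)
    ty=np.array([np.cos(yaw),np.sin(yaw),0]);tz=np.array([0,0,-1.]);T=R.from_matrix(np.stack([np.cross(ty,tz),ty,tz],1))
    return np.round(np.r_[q.inv().apply(np.array([x,y,z])-p)/.04,(q.inv()*T).as_rotvec()],3)
E
python3 - <<'E'
from h import *
print(rel(.40,-.25,.43,-.4)); print(rel(.5,.2,.43,.233))
E
```

```text
[ 7.918e+00 -6.881e+00 -6.370e-01 -2.000e-03 -1.000e-03 -8.950e-01]
[ 1.3388e+01 -1.7025e+01 -6.1600e-01 -1.0000e-03 -2.0000e-03 -1.5280e+00]
```

Request:
move_arm --commands '[[[7.9,-6.9,-0.63,0,0,-0.9],[7.9,-6.9,-0.63,0,0,-0.9],[7.9,-6.9,-0.63,0,0,-0.9],[7.9,-6.9,-0.63,0,0,-0.9],[7.9,-6.9,-0.63,0,0,-0.9],[7.9,-6.9,-0.63,0,0,-0.9],[13.4,-17.0,-0.62,0,0,-1.53],[13.4,-17.0,-0.62,0,0,-1.53],[13.4,-17.0,-0.62,0,0,-1.53],[13.4,-17.0,-0.62,0,0,-1.53],[13.4,-17.0,-0.62,0,0,-1.53],[13.4,-17.0,-0.62,0,0,-1.53]]]' --claw -1

```text
time: 1.6
position: [0.4688, 0.0774, 0.4289]
tool_rot: [0.619, 0.785, -0.0, 0.0]
ft_force: [1.2, -1.3, -0.0]
grip_width: 0.0869
grip_force: 0.0
```

```bash
python3 -c "
from h import *
print(get_obs()['position'],rel(.5,.2,.43,.233))"
```

```text
[0.46881715 0.0773815  0.42890163] [ 2.800e+00  1.472e+00 -2.800e-02  0.000e+00  0.000e+00  2.000e-03]
```

Request:
move_arm --commands '[[[2.8,1.47,0,0,0,0],[2.8,1.47,0,0,0,0],[2.8,1.47,0,0,0,0],[2.8,1.47,0,0,0,0],[2.8,1.47,0,0,0,0]]]'

```text
time: 2.22
position: [0.4995, 0.1966, 0.4287]
tool_rot: [0.62, 0.785, -0.001, -0.0]
ft_force: [-0.7, -0.0, -0.1]
grip_width: 0.087
grip_force: 0.0
```

```bash
python3 - <<'E'
from h import *
print(rel(.5,.2,.359,.233))
c=camera("scene");P=cloud(c);np.savez("s1.npz",P=P,px=c["pixels"],z=c["range_z"])
cv2.imwrite("pics/s1.png",cv2.resize(c["pixels"][150:300,260:460],None,fx=3,fy=3))
E
```

```text
[ 8.100e-02  3.300e-02  1.743e+00 -1.000e-03  0.000e+00  0.000e+00]
```

View pics/s1.png

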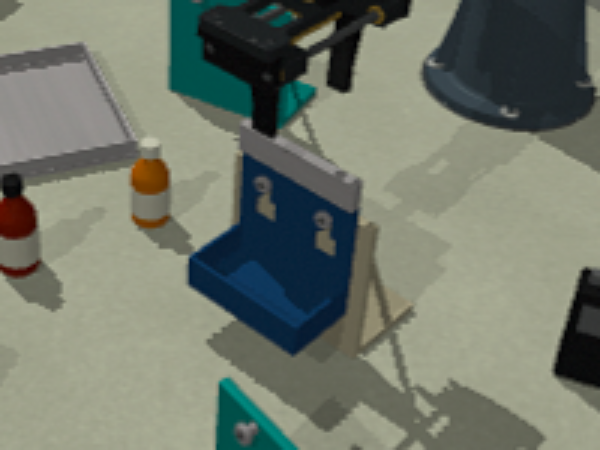

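The open fingers (crop (265,105) and (345,75)) straddle the rail's line at crop (300,165); the screws show at the slot tops. I'm descending now.

Request:
move_arm --commands '[[[0,0.03,1.0,0,0,0],[0,0.03,1.5,0,0,0],[0,0.03,1.74,0,0,0],[0,0.03,1.74,0,0,0],[0,0.03,1.74,0,0,0],[0,0.03,1.74,0,0,0]]]'

```text
time: 3.02
position: [0.5012, 0.1982, 0.3603]
tool_rot: [0.619, 0.785, 0.001, 0.001]
ft_force: [0.0, 0.0, 0.2]
grip_width: 0.087
grip_force: 0.0
```

Request:
move_arm --commands '[[[0,0,0,0,0,0],[0,0,0,0,0,0],[0,0,0,0,0,0],[0,0,0,0,0,0],[0,0,0,0,0,0],[0,0,0,0,0,0],[0,0,0,0,0,0],[0,0,0,0,0,0],[0,0,0,0,0,0],[0,0,0,0,0,0]]]' --claw 1 --squeeze 8

```text
time: 4.28
position: [0.5007, 0.1982, 0.3594]
tool_rot: [0.619, 0.785, -0.0, -0.0]
ft_force: [-1.5, -0.6, 0.7]
grip_width: 0.012
grip_force: 8.0
```

```bash
python3 - <<'E'
from h import *
o=get_obs();print(o["position"],o["ft_force"],o["moment"],o["grip_width"],o["grip_force"])
c=camera("scene");P=cloud(c);z=c["range_z"];px=c["pixels"].astype(int)
cv2.imwrite("pics/s2.png",cv2.resize(c["pixels"][150:300,260:460],None,fx=3,fy=3))
Q=P[185:275,318:390].reshape(-1,3);C=px[185:275,318:390].reshape(-1,3)
m=(C[:,0]-C[:,2]>30)&(Q[:,2]>.1)&(Q[:,2]<.2);X=Q[m];print(np.linalg.svd(X-X.mean(0))[2][2],X.mean(0),X[:,2].max())
E
```

```text
[0.50073833 0.1981687  0.35935214] [-1.46724744 -0.57448128  0.72555116] [-0.0956582   0.13535987 -0.04284143] 0.012040086013476649 7.977373888716102
[-0.97282862 -0.2310696   0.01453695] [0.4984931  0.20436351 0.13377412] 0.17615326077330107
```

View pics/s2.png

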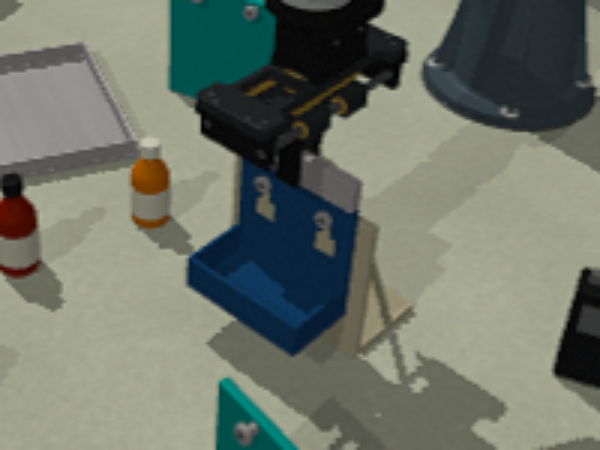

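Gripped on the rail (crop (295,165)), opening 12 mm, side force only 1.5 N. I'm firming the grip and lifting slowly.

Request:
move_arm --commands '[[[0,0,0,0,0,0],[0,-0.01,0,0,0,0],[0,-0.01,-0.05,0,0,0],[0,-0.01,-0.1,0,0,0],[0,-0.01,-0.16,0,0,0],[0,-0.01,-0.22,0,0,0],[0,-0.01,-0.28,0,0,0],[0,-0.01,-0.34,0,0,0],[0,-0.01,-0.4,0,0,0],[0,-0.01,-0.4,0,0,0]]]' --squeeze 30

```text
time: 5.58
position: [0.5006, 0.1981, 0.3756]
tool_rot: [0.619, 0.785, 0.0, 0.0]
ft_force: [-0.3, 1.3, -2.4]
grip_width: 0.0119
grip_force: 30.0
```

Request:
move_arm --commands '[[[0,0,-0.06,0,0,0],[0,0,-0.12,0,0,0],[0,0,-0.18,0,0,0],[0,0,-0.24,0,0,0],[0,0,-0.3,0,0,0],[0,0,-0.36,0,0,0],[0,0,-0.4,0,0,0],[0,0,-0.4,0,0,0],[0,0,-0.4,0,0,0]]]'

```text
time: 6.7
position: [0.5005, 0.1981, 0.3913]
tool_rot: [0.619, 0.785, -0.0, -0.0]
ft_force: [-0.6, -1.1, -1.5]
grip_width: 0.0119
grip_force: 30.0
```

```bash
python3 - <<'E'
from h import *
o=get_obs();print(o["position"],o["ft_force"],o["moment"])
c=camera("scene");P=cloud(c);px=c["pixels"].astype(int)
cv2.imwrite("pics/s3.png",cv2.resize(c["pixels"][170:280,310:410],None,fx=5,fy=5))
Q=P[170:275,318:390].reshape(-1,3);C=px[170:275,318:390].reshape(-1,3)
m=(C[:,0]-C[:,2]>30)&(Q[:,2]>.13)&(Q[:,2]<.24);X=Q[m];print(np.linalg.svd(X-X.mean(0))[2][2],X.mean(0),X[:,2].max())
E
```

```text
[0.50052473 0.19810578 0.39129336] [-0.64660991 -1.07704542 -1.51574265] [-0.06302432 -0.11242743 -0.00873237]
[-0.9725883  -0.23231293  0.01013376] [0.49894639 0.20241161 0.16663582] 0.20800470506099894
```

View pics/s3.png

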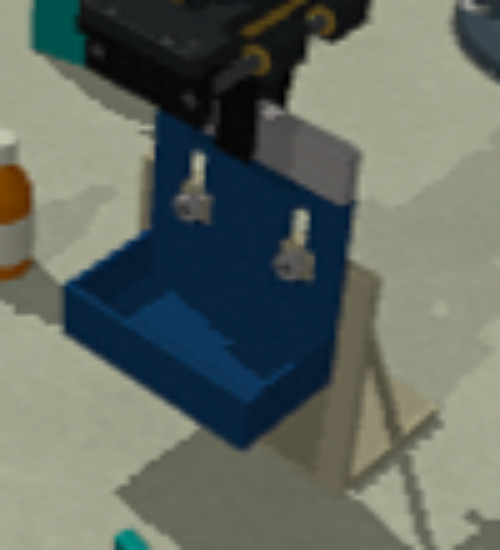

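The screw heads fill the wide holes (crop (193,205), (295,260)), and the rise is 32 mm. I'm pulling straight off along tool +y.

Request:
move_arm --commands '[[[0,0.1,0,0,0,0],[0,0.2,0,0,0,0],[0,0.3,0,0,0,0],[0,0.4,0,0,0,0],[0,0.55,0,0,0,0],[0,0.75,0,0,0,0],[0,1.0,0,0,0,0],[0,1.25,0,0,0,0],[0,1.5,0,0,0,0],[0,1.5,0,0,0,0]]]'

```text
time: 8.0
position: [0.5598, 0.2122, 0.3913]
tool_rot: [0.619, 0.785, 0.0, 0.0]
ft_force: [-0.1, 0.2, -1.7]
grip_width: 0.0118
grip_force: 30.0
```

```bash
python3 - <<'E'
from h import *
o=get_obs();p=o["position"];print(p,o["ft_force"])
d=np.array([.973,.231])
print(rel(p[0],p[1],.48,.233)); print(rel(.52,-.228,.48,-.23)); print(rel(.52,-.228,.318,-.23))
c=camera("scene");cv2.imwrite("pics/s4.png",c["pixels"][130:330,180:480])
E
```

```text
[0.55982662 0.21219747 0.39126666] [-0.12451123  0.18753261 -1.71174129]
[-0.000e+00  1.000e-03 -2.218e+00  1.000e-03  0.000e+00  2.000e-03]
[-1.0471e+01 -3.5290e+00 -2.2200e+00  1.0000e-03 -0.0000e+00  4.6500e-01]
[-1.0471e+01 -3.5310e+00  1.8300e+00  1.0000e-03 -0.0000e+00  4.6500e-01]
```

View pics/s4.png

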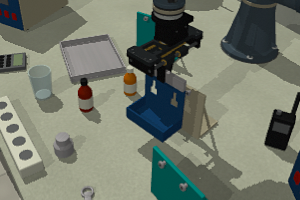

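The caddy is free of the stand (crop (157,105)), upright in the grip. I'm lifting, then carrying it over.

Request:
move_arm --commands '[[[0,0,-0.6,0,0,0],[0,0,-1.4,0,0,0],[0,0,-2.0,0,0,0],[-0.5,-0.2,-2.2,0,0,0.02],[-1.3,-0.4,-2.2,0,0,0.06],[-2.3,-0.8,-2.2,0,0,0.1],[-3.3,-1.1,-2.2,0,0,0.15],[-4.3,-1.5,-2.2,0,0,0.2],[-5.3,-1.8,-2.2,0,0,0.24],[-6.3,-2.1,-2.2,0,0,0.28],[-7.2,-2.4,-2.2,0,0,0.32],[-7.6,-2.6,-2.2,0,0,0.34]]]'

```text
time: 9.55
position: [0.5274, -0.1102, 0.4785]
tool_rot: [0.745, 0.668, -0.001, -0.001]
ft_force: [-0.3, 0.3, -2.5]
grip_width: 0.012
grip_force: 30.0
```

```bash
python3 - <<'E'
from h import *
o=get_obs();print(o["position"],o["ft_force"]); print(rel(.52,-.228,.48,-.23))
E
```

```text
[ 0.52738257 -0.11015226  0.47850564] [-0.28269673  0.28002837 -2.49242924]
[-2.949e+00  1.370e-01 -3.800e-02 -2.000e-03  0.000e+00  1.210e-01]
```

Request:
move_arm --commands '[[[-0.9,0.05,0,0,0,0.04],[-1.8,0.1,0,0,0,0.08],[-2.5,0.12,0,0,0,0.11],[-2.9,0.13,0,0,0,0.12],[-2.9,0.13,0,0,0,0.12],[-2.9,0.13,0,0,0,0.12],[-2.9,0.13,0,0,0,0.12]]]'

```text
time: 10.42
position: [0.5216, -0.2225, 0.4793]
tool_rot: [0.782, 0.624, 0.0, -0.0]
ft_force: [0.4, -0.5, -2.0]
grip_width: 0.0118
grip_force: 30.0
```

```bash
python3 - <<'E'
from h import *
o=get_obs();print(o["position"],o["ft_force"]); print(rel(.52,-.228,.325,-.23))
c=camera("scene");P=cloud(c);px=c["pixels"].astype(int);i=c["pixels"]
cv2.imwrite("pics/s5.png",cv2.resize(i[80:240,200:360],None,fx=3.5,fy=3.5))
Q=P[80:240,200:360].reshape(-1,3);C=px[80:240,200:360].reshape(-1,3)
m=(C[:,0]-C[:,2]>30)&(Q[:,2]>.12)&(abs(Q[:,1]+.22)<.12)&(Q[:,0]>.4);X=Q[m];print(X.min(0),X.max(0))
X=X[X[:,2]>.215];n=np.linalg.svd(X-X.mean(0))[2][2];print(n)
E
```

```text
[ 0.52160197 -0.22251745  0.47934875] [ 0.3848668  -0.54611735 -1.98169489]
[-1.450e-01 -7.000e-03  3.859e+00 -0.000e+00 -1.000e-03  7.000e-03]
[ 0.50658029 -0.29833364  0.16968001] [ 0.60437028 -0.15427053  0.29206552]
[ 0.97477565 -0.2228429  -0.01238802]
```

View pics/s5.png

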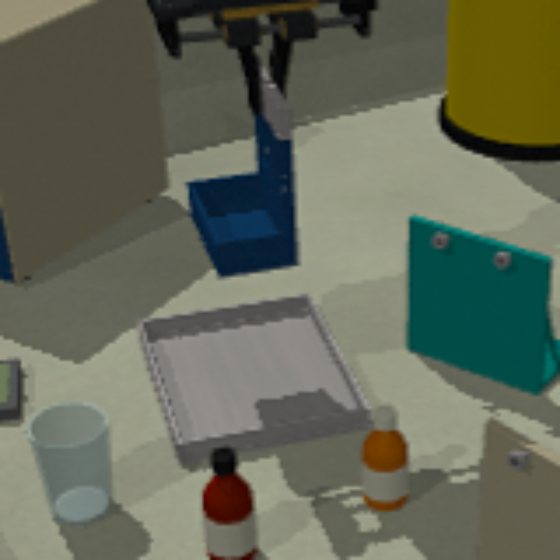

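Caddy hangs upright at crop (245,200) over the tray (crop (250,375)); bottles are standing. Lowering.

Request:
move_arm --commands '[[[-0.1,0,0.4,0,0,0],[-0.1,0,1.0,0,0,0],[-0.1,0,1.7,0,0,0],[-0.1,0,2.4,0,0,0],[-0.1,0,3.0,0,0,0],[-0.1,0,3.4,0,0,0],[-0.1,0,3.7,0,0,0],[-0.1,0,3.85,0,0,0],[-0.1,0,3.95,0,0,0],[-0.1,0,3.98,0,0,0],[-0.1,0,3.98,0,0,0]]]'

```text
time: 11.85
position: [0.5208, -0.2276, 0.3206]
tool_rot: [0.782, 0.623, 0.0, 0.0]
ft_force: [0.2, -0.4, -2.3]
grip_width: 0.0118
grip_force: 30.0
```

Request:
move_arm --commands '[[[0,0,0.025,0,0,0],[0,0,0.05,0,0,0],[0,0,0.075,0,0,0],[0,0,0.1,0,0,0],[0,0,0.1,0,0,0],[0,0,0.1,0,0,0]]]'

```text
time: 12.6
position: [0.5207, -0.2276, 0.3161]
tool_rot: [0.782, 0.623, 0.0, -0.0]
ft_force: [-0.0, -0.2, -1.4]
grip_width: 0.0117
grip_force: 30.0
```

Request:
move_arm --commands '[[[0,0,0.02,0,0,0],[0,0,0.03,0,0,0],[0,0,0.03,0,0,0],[0,0,0.03,0,0,0],[0,0,0.03,0,0,0]]]'

```text
time: 13.22
position: [0.5207, -0.2276, 0.315]
tool_rot: [0.782, 0.623, 0.0, 0.0]
ft_force: [0.6, 0.5, -2.6]
grip_width: 0.0123
grip_force: 30.0
```

Request:
move_arm --commands '[[[0,0,0.01,0,0,0],[0,0,0.02,0,0,0],[0,0,0.02,0,0,0],[0,0,0.02,0,0,0],[0,0,0.02,0,0,0]]]'

```text
time: 13.85
position: [0.5206, -0.2275, 0.3147]
tool_rot: [0.782, 0.623, -0.0, 0.0]
ft_force: [-2.7, 1.6, 5.7]
grip_width: 0.012
grip_force: 30.0
```

Contact. Easing the grip, then opening.

Request:
move_arm --commands '[[[0,0,0,0,0,0],[0,0,0,0,0,0],[0,0,0,0,0,0],[0,0,0,0,0,0]]]' --squeeze 4

```text
time: 14.35
position: [0.5204, -0.2275, 0.3145]
tool_rot: [0.782, 0.623, -0.0, -0.0]
ft_force: [-3.8, 1.6, 5.2]
grip_width: 0.0119
grip_force: 4.0
```

Request:
move_arm --commands '[[[0,0,0,0,0,0],[0,0,0,0,0,0],[0,0,0,0,0,0],[0,0,0,0,0,0],[0,0,0,0,0,0],[0,0,0,0,0,0],[0,0,0,0,0,0],[0,0,0,0,0,0]]]' --claw -0.3

```text
time: 15.35
position: [0.5207, -0.2276, 0.3142]
tool_rot: [0.782, 0.623, 0.0, 0.0]
ft_force: [0.1, 0.2, -1.2]
grip_width: 0.0566
grip_force: 0.0
```

Request:
move_arm --commands '[[[0,0,-0.2,0,0,0],[0,0,-0.6,0,0,0],[0,0,-1.2,0,0,0],[0,0,-2.0,0,0,0],[0,0,-2.8,0,0,0],[0,0,-3.5,0,0,0],[0,0,-3.5,0,0,0],[0,0,-3.5,0,0,0]]]'

```text
time: 16.35
position: [0.5203, -0.2273, 0.4541]
tool_rot: [0.782, 0.623, -0.0, -0.0]
ft_force: [0.7, 0.7, 0.2]
grip_width: 0.0565
grip_force: 0.0
```

```bash
python3 - <<'E'
from h import *
c=camera("scene");P=cloud(c);px=c["pixels"].astype(int);i=c["pixels"]
cv2.imwrite("pics/s6.png",cv2.resize(i[80:260,190:370],None,fx=3.2,fy=3.2))
Q=P[80:240,200:360].reshape(-1,3);C=px[80:240,200:360].reshape(-1,3)
m=(C[:,0]-C[:,2]>30)&(Q[:,2]>.0)&(abs(Q[:,1]+.22)<.12)&(Q[:,0]>.4);X=Q[m];print(X.min(0),X.max(0))
X=X[X[:,2]>.055];print(np.linalg.svd(X-X.mean(0))[2][2])
E
```

```text
[ 0.48632377 -0.33830784  0.00344042] [ 0.60317091 -0.15630711  0.12645596]
[ 0.97352411 -0.22848502 -0.00673765]
```

View pics/s6.png

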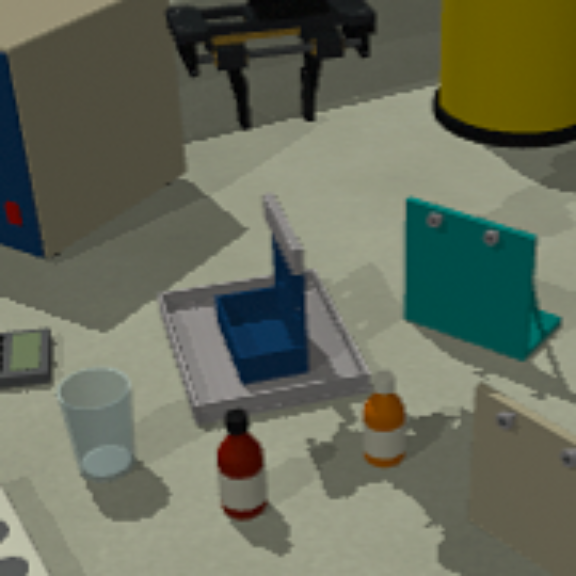

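The caddy stands upright and flat inside the tray (crop (265,330)), the bottles at (242,465) and (384,428) are upright, and the gripper is clear.

```bash
python3 -c "
from rig import *
print(hand_in())"
```

```text
the job is handed in; nothing more can be done
None
```

The caddy was lifted 32 mm, pulled straight off the screws and set down upright and flat on the tray floor; both bottles are still standing, the arm is clear, and the job was handed in at about 16 s (no verdict was returned).

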